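# Set the click dial and lean a board in the rest

## Robot

A 6-joint arm with a two-finger parallel gripper is mounted at the origin on the work surface; the furniture and walls round the work are solid. World frame = base frame: x ahead of the robot, y to its left, z up, the work surface at z = 0. Lengths are in m, angles in rad, forces in N, time in s.
With the tool pointing down it reaches from about 0.25 to 0.775 m from the base axis. Payload 4 kg.
Tool frame: the origin (TCP) lies at the very end of the fingers, on their centre line; the grasp point (between the pads) lies 19 mm behind it (robot.pinch_z is the distance from the TCP to the grasp point, in m); z points along the fingers, y is the line along which they close (so a half turn about z gives the same grasp; the last joint's range is limited). The gripper opens to 94 mm and grips with 3 to 60 N. Pads are 16 mm wide; open, the fingers measure 119 mm over their backs; the gripper's body (75 mm by 177 mm) begins 78 mm behind the grasp point.
Start: joints at [1.218, 0.087, 1.371, -0, 1.684, -0.103], TCP at [0.136, 0.533, 0.206] pointing down, gripper open.
Joint ranges: [-3.1, 3.1], [-0.76, 2.03], [0.27, 2.55], [-1.08, 4.22], [0.17, 2.65], [-2.57, 2.57]. Speed limits (rad/s): [2.79, 2.79, 3.14, 3.14, 3.14, 3.14].

## Interface

Orientations are given as [roll, pitch, yaw] about the fixed x, y, z axes, in that order (R = Rz(yaw) Ry(pitch) Rx(roll)).
In Python, from bench import robot gives the robot as it stands.
- The arm moves only by the tool arm_command, never from a script. Its argument "targets" is one flat list of numbers, 7 for each row, row after row: the turn, a rotation vector about the tool's x, y, z in degrees, then the shift along the tool's x, y, z in mm, then the closure, from -1 (fully open) to 1 (shut). In form: [ax, ay, az, x, y, z, hand, ax, ay, az, x, y, z, hand, ...]. A call has 1 to 20 rows; each row is the pose to reach, as a shift and turn from the pose commanded when the call began, along the tool's axes at that moment; what a row does not reach only later rows make up. A row lasts 1/10 s, in which the tool goes at most 50 mm and 8.59 degrees, less where a joint would pass 70% of its speed; a pose out of reach is approached as far as the arm can. A call with a gripper value outside its range is refused whole. The fingers move at their own pace and stop on an object; the grip force is fixed at half the most. Time passes only in rows, so rows that repeat a pose let the fingers close. It gives the time, the measured TCP pose, the force, the opening and the grip force at its end, in the units of the state.
- robot.get_obs(): the state, without advancing time (a new reading comes with each control period).
- robot.snapshot(name): name is "side" or "top" or "wrist"; returns a dict with "color" (420x560x3 uint8, red, green, blue), "range_z" (420x560 float32, m along the optical axis (not along the pixel's ray), 0 where there is no reading), "fx", "fy", "cx", "cy" (pixels), "T" (4x4, takes a point from camera to world coordinates); the wrist camera has in their place "T_tool_cam" (4x4, takes a point from camera to tool coordinates, whose origin is the TCP and whose axes are the flange's). Camera axes: x right, y down, z forward; pixel columns grow to the right and rows downward; lengths in m; the calibration is good to about 2 mm. A picture is of the moment at which its call begins: read the wrist's pose just before it.
- robot.close_job(): hands the job in; it is judged then, once.
The state is a dict: "time": time; "joint_positions": joint angles; "qvel": joint speeds; "joint_torque": joint torques, N m; "tool_pos": TCP position; "ee_rot": TCP orientation; "wrist_force": force on the tool from outside, world axes, zero at the start; "wrist_torque": the same for the moment, N m; "width": finger opening in m; "finger_force": force on a finger pad.
Only numpy, scipy, OpenCV 4.12 (cv2) and the standard library are available. Lean on these libraries where they do the work, as an engineer would, in place of code of your own. Each camera call takes 0.05 s, during which the arm holds its last target. There are 200 camera calls.

## Task

Set the leaning rest: turn its dial clockwise all the way to its stop, then turn it back (counter-clockwise) exactly five clicks. Then take the board that stands on its long edge and lean it centrally in the rest, its back on the top edges of both uprights and its foot down on the base against the foot stop, and let go. Leave the other things on the bench where they are.

Things in the scene. Friction and masses are not known exactly. Their poses are not given: they have to be found in the camera images.
- rest: Leaning rest, fixed: plywood base 150 x 285 x 12 mm (x -60 to 90, y -96 to 190), two uprights, a foot stop, a gearbox with the dial at the +y end. Origin: bench level midway between the uprights under their far faces; x away from the robot at yaw 0, y along the rest, z up. Board set right, dial at five clicks: length along y, top leaning to -x, 30 degrees from vertical, its centre at (16, 0, 43) mm.
- upright_edge (a point): Midway between the uprights' far top edges, 52 mm over the bench (40 over the base), axes as the rest. The two wooden uprights fill y -75 to -45 and 45 to 75 mm, x -16 to 0; the 90 mm opening between them lets a finger through. The board's near face leans on these two edges, its bottom rests on the base at the far (+x) side.
- stop_face (a point): Middle of the foot stop's near (-x) face, 10 mm over the base; an aluminium bar 120 mm long in y, 12 thick, top 19 mm over the base. Axes as the rest. The dial moves it along x: 27.5 mm from the uprights' far faces with the dial at its stop, 2.5 mm farther for each click. The board's lower far edge goes against it.
- gearbox (a point): Centre of the grey gearbox block, 70 mm (slope) x 76 (y) x 40, its face sloping down towards -x of the rest; the whole box fills rest x -20 to 60, y 104 to 180 mm, up to 79 mm over the bench. Axes as the rest.
- dial_grip (a point): On the axis of the dial, a round black knob 41 mm wide, from 5 to 38 mm out from the gearbox face; this point is 27 mm out. z points out along the axis, 35 degrees from vertical towards -x of the rest. The ring round it, 54 mm wide and 4 high, has 15 marks a turn. The aluminium pointer on the knob lies along -x of this frame and points straight down the slope at the stop.
- dial (a joint): Angle of the dial, rad: 0 at its clockwise stop, growing counter-clockwise (seen from in front of the knob) up to 9 clicks. A click is 24 degrees (0.419 rad); a spring detent of about 0.06 N m draws it to whole clicks, so five clicks back read 2.094. Starts 2 to 7 clicks from the stop.
- board_center (a point): Centre of the board, a loose light-wood offcut 160 x 60 x 19 mm, 0.1 kg, standing on its long edge on the bench (centre 30 mm up). Its x axis is the 60 mm height (up at the start), y its 160 mm length, z its 19 mm thickness. Let go when leaning less than 18 degrees it rocks back upright.
- board: The same board as a solid; origin at the middle of one 160 x 60 mm face, axes as board_center.
- glue_bottle: Bystander, to be left alone: upright squeeze bottle, 64 mm wide, 225 mm tall; origin under its centre.
- sanding_block: Bystander, to be left alone: sanding block 65 x 112 x 35 mm; origin under its centre.
- nail_punch: Bystander, to be left alone: steel nail punch 100 mm long; origin under its centre.
Not all that is in view belongs to the job. Of the things that look like the board, the smaller one is meant.

How it is judged:
By the outcome, as a careful person would: the job done as asked, in the order asked, and still so for the second after the job is handed in, with the robot touching nothing.
It also fails if it takes over 72 s, if anything falls off the work surface, if the arm or the gripper's body presses on something with over 40 N, if the wrist force passes 120 N, or if a joint passes its speed limit or range.

## Working session

There is one attempt and no reset: what is moved stays moved. The work goes in short steps, Python scripts to look and compute and a tool call to move; the robot and the scene stay as the last step left them, time stands still between calls to the robot, and variables do not carry over. Pictures are saved under pics/ and viewed, at most 10 in all, crops included, and the job is handed in when it is done.

Besides the shell and the picture viewer there is one more tool, called after "Call:" by a JSON object that holds its "name" and its "arguments". arm_command: Moves the arm, as the interface text tells. Its arguments: {"type":"object","properties":{"targets":{"type":"array"}},"required":["targets"]}

```bash
mkdir -p pics
cat > h.py <<'E'
import numpy as np, cv2
from bench import robot
from scipy.spatial.transform import Rotation as R
def snap(n):
    o=robot.get_obs(); s=robot.snapshot(n)
    if n=="wrist":
        T=np.eye(4);T[:3,:3]=R.from_euler('xyz',o['ee_rot']).as_matrix() if np.size(o['ee_rot'])==3 else np.array(o['ee_rot']).reshape(3,3)
        T[:3,3]=o['tool_pos'];s['T']=T@s['T_tool_cam']
    return s
def save(s,name,crop=None,sc=1):
    im=s['color'][...,::-1]
    if crop: x0,y0,x1,y1=crop; im=im[y0:y1,x0:x1]
    cv2.imwrite('pics/'+name,cv2.resize(im,None,fx=sc,fy=sc,interpolation=cv2.INTER_CUBIC))
def cloud(s):
    z=s['range_z'];v,u=np.mgrid[:z.shape[0],:z.shape[1]]
    P=np.stack([(u-s['cx'])/s['fx']*z,(v-s['cy'])/s['fy']*z,z],-1)
    W=P@s['T'][:3,:3].T+s['T'][:3,3]; W[z==0]=np.nan
    return W
E
python3 - <<'E'
from h import *
import pickle
d={}
for n in("top","side"):
    s=snap(n);d[n]=s;save(s,n+"1.png");print(n,s['T'][:3,3],s['fx'])
pickle.dump(d,open('d.pkl','wb'))
print(robot.get_obs())
E
```

```text
top [ 0.29804468 -0.06129081  1.48820029] 533.6245827563001
side [ 0.15668195 -0.89015309  0.63303659] 407.4850440474676
{'time': 0.1, 'joint_positions': array([ 1.21790783e+00,  8.79036163e-02,  1.37206840e+00, -3.32886630e-05,
        1.68362184e+00, -1.03096407e-01]), 'qvel': array([-0.00109333, -0.00232419, -0.00298929, -0.00138465,  0.00020704,
        0.00016067]), 'joint_torque': array([ 2.54727653e-03, -3.41253591e+01, -3.03302050e+01,  7.20649632e-02,
        3.04261514e-02, -1.06333248e-04]), 'tool_pos': array([0.13580455, 0.53246315, 0.20442654]), 'ee_rot': array([-3.13959867e+00, -1.73042523e-04,  2.89179668e+00]), 'wrist_force': array([-0.4420223 ,  0.1881041 , -0.45733955]), 'wrist_torque': array([-0.03915137, -0.00800525, -0.01017244]), 'finger_force': 0.0, 'width': 0.09417571721263977}
```

View pics/top1.png

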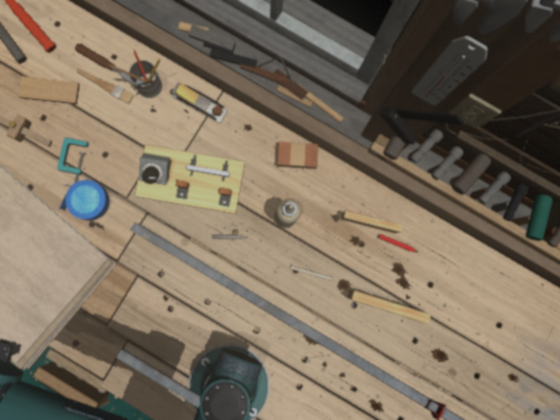

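View pics/side1.png

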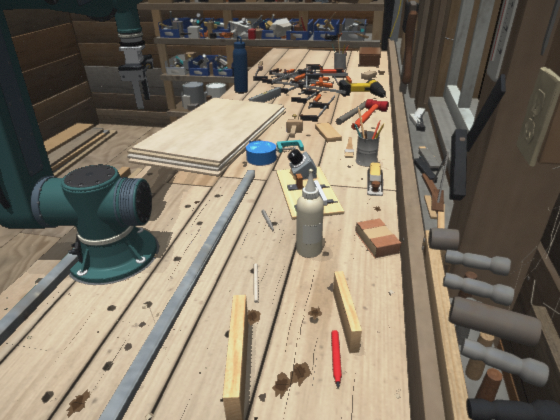

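Top: the rest is the yellow base around (190,180), with its dial at (153,172), uprights at (182,190) and (225,197), and the foot stop at (208,170). The smaller board is at (372,222) and the larger at (390,306). The side view agrees, with the boards at (347,310) and (237,355).

Run:
```python
from h import *
import pickle
d=pickle.load(open('d.pkl','rb'))
s=d['top'];W=cloud(s)
print(s['T'].round(3))
def rect(m,name):
    p=W[m][:,:2].astype(np.float32); r=cv2.minAreaRect(p); print(name,len(p),'c',np.round(r[0],4),'size',np.round(r[1],4),'ang',r[2],'z',np.nanmedian(W[m][:,2]).round(4), 'longaxis',)
def reg(x0,y0,x1,y1):
    m=np.zeros(W.shape[:2],bool);m[y0:y1,x0:x1]=1;return m
z=W[...,2]
print('bench z',np.nanmedian(z[220:300,250:330]), np.nanmedian(z[225:240,330:342]))
rect(reg(335,205,410,238)&(z>.045)&(z<.08),'board')
rect(reg(345,280,440,325)&(z>.04),'big')
hsv=cv2.cvtColor(s['color'],cv2.COLOR_RGB2HSV)
rect(reg(130,140,250,215)&(z>.006)&(z<.02)&(hsv[...,1]>90),'base')
rect(reg(172,180,192,202)&(z>.045),'upL');rect(reg(216,185,236,208)&(z>.045),'upR')
rect(reg(185,160,232,182)&(z>.025),'stop')
rect(reg(135,150,172,190)&(z>.045),'gear')
rect(reg(270,190,305,230)&(z>.03),'bottle');rect(reg(270,135,325,172)&(z>.02),'sand')
save(s,'topc.png',(130,140,250,215),6)
save(d['side'],'sidec.png',(260,140,350,225),6)
```

```text
[[ 0.012 -0.994  0.109  0.298]
 [-1.    -0.014 -0.024 -0.061]
 [ 0.025 -0.109 -0.994  1.488]
 [ 0.     0.     0.     1.   ]]
bench z -0.0005307401357685926 -0.0007849149907361852
board 459 c [ 0.447  -0.3825] size [0.1604 0.0204] ang 76.23463439941406 z 0.0591 longaxis
big 807 c [ 0.2192 -0.4231] size [0.2122 0.0251] ang 73.08769989013672 z 0.0789 longaxis
base 145 c [0.5688 0.1344] size [0.2814 0.0665] ang 64.00829315185547 z 0.0121 longaxis
upL 66 c [0.5433 0.1369] size [0.0302 0.0151] ang 81.0754165649414 z 0.0514 longaxis
upR 69 c [0.524 0.019] size [0.0296 0.0157] ang 79.4751205444336 z 0.0521 longaxis
stop 193 c [0.5742 0.0703] size [0.1187 0.0516] ang 89.9758529663086 z 0.0305 longaxis
gear 773 c [0.5791 0.2139] size [0.0772 0.0871] ang 81.27588653564453 z 0.0725 longaxis
bottle 570 c [ 0.4618 -0.1473] size [0.062  0.0613] ang 69.85504150390625 z 0.1499 longaxis
sand 1061 c [ 0.6459 -0.1882] size [0.1296 0.0907] ang 87.3833999633789 z 0.034 longaxis
```

View pics/topc.png

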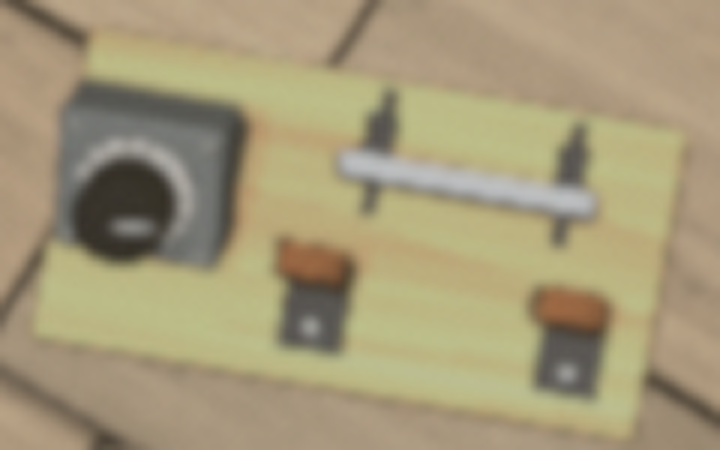

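```bash
cat >> h.py <<'E'
yaw=np.radians(-9.3); O=np.array([.5415,.0767,0])
RW=R.from_euler('z',yaw).as_matrix()
def w(p): return O+RW@np.array(p)/1000
c,s_=np.cos(np.radians(35)),np.sin(np.radians(35))
def rel(Rt,pt,cmdR=None,cmdp=None):
    o=robot.get_obs()
    Rc=R.from_euler('xyz',o['ee_rot']).as_matrix() if cmdR is None else cmdR
    pc=o['tool_pos'] if cmdp is None else cmdp
    return np.degrees(R.from_matrix(Rc.T@Rt).as_rotvec()).round(2),(1000*Rc.T@(pt-pc)).round(1)
def Rdial(a):
    R0=np.array([[0,c,s_],[1,0,0],[0,s_,-c]])
    return RW@R0@R.from_euler('z',a,degrees=True).as_matrix()
grip=w([20-47*s_,142,42.5+47*c])
zin=Rdial(0)[:,2]
E
python3 - <<'E'
from h import *
import pickle
d=pickle.load(open('d.pkl','rb'));W=cloud(d['top'])
q=(W-O)@RW*1000
m=(q[...,1]>100)&(q[...,1]<185)&(q[...,0]>-60)&(q[...,0]<70)&(q[...,2]>20)
p=q[m]; out=(p-[20,142,42.5])@[-s_,0,c]
print('face',np.median(out[(out>10)&(out<25)]),'top',np.percentile(out,[90,95,99]))
k=p[out>45];print('knob',k.mean(0),len(k)); 
b=p;print(b.min(0),b.max(0))
print(grip)
print(rel(Rdial(-90),grip-zin*0.081))  # TCP 100mm short of grip TCP (grip point+19)
print(robot.snapshot('wrist')['T_tool_cam'].round(3))
E
```

```text
face 19.242867897350926 top [57.47882818 59.30304656 62.31202893]
knob [ -9.83140917 141.06388891  90.26989537] 203
[-53.99796229 100.29998104  20.61156953] [ 63.95864744 181.0859485  107.75460745]
[0.55758111 0.21795797 0.08100015]
(array([ -1.64, -34.99,  -4.82]), array([-440.2, -204.4,   57.4]))
[[-0.    -0.973 -0.229  0.066]
 [ 1.    -0.    -0.001 -0.   ]
 [ 0.001 -0.229  0.973 -0.18 ]
 [ 0.     0.     0.     1.   ]]
```

Call:
{"name": "arm_command", "arguments": {"targets": [-1.6,-35,-4.8,-440,-204,57,-1,-1.6,-35,-4.8,-440,-204,57,-1,-1.6,-35,-4.8,-440,-204,57,-1,-1.6,-35,-4.8,-440,-204,57,-1,-1.6,-35,-4.8,-440,-204,57,-1,-1.6,-35,-4.8,-440,-204,57,-1,-1.6,-35,-4.8,-440,-204,57,-1,-1.6,-35,-4.8,-440,-204,57,-1,-1.6,-35,-4.8,-440,-204,57,-1,-1.6,-35,-4.8,-440,-204,57,-1,-1.6,-35,-4.8,-440,-204,57,-1,-1.6,-35,-4.8,-440,-204,57,-1,-1.6,-35,-4.8,-440,-204,57,-1]}}

```text
time: 1.45
tool_pos: [0.5112, 0.2273, 0.1483]
ee_rot: [3.14, 0.611, 2.979]
wrist_force: [-0.1, -0.7, 0.2]
width: 0.094
finger_force: 0.0
```

Run:
```python
from h import *
o=robot.get_obs();print(o['time'],o['joint_positions'].round(3))
s=snap('wrist');save(s,'w1.png')
W=cloud(s);q=(W-O)@RW*1000
m=(q[...,1]>95)&(q[...,1]<190)&(q[...,0]>-60)&(q[...,0]<70)&(q[...,2]>20)&(q[...,2]<130)
p=q[m]; out=(p-[20,142,42.5])@[-s_,0,c]
print('face',np.median(out[(out>10)&(out<25)]))
k=p[(out>54)&(out<64)];print('knobtop',len(k),(k.min(0)+k.max(0))/2,k.mean(0),'expected',[20-58*s_,142,42.5+58*c])
print(rel(Rdial(-90),grip+zin*0.019))
```

```text
1.45 [ 0.552 -0.185  1.873 -0.456  1.016 -0.699]
face 20.422313556464125
knobtop 2019 [-12.06177603 141.64849187  88.12163829] [-14.25145062 141.60544999  89.61589364] expected [np.float64(-13.267433308360673), 142, np.float64(90.01081856876152)]
(array([0.13, 0.02, 0.01]), array([-1.000e-01, -2.400e+00,  1.015e+02]))
```

View pics/w1.png

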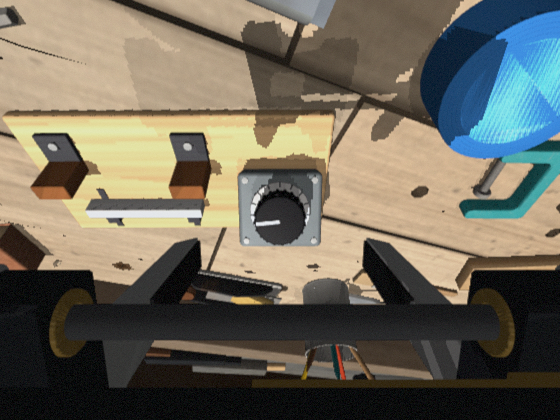

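The pointer is at (257–280, 222) and points left in a picture where downslope is up, so the dial sits about 4 clicks from its stop.

Call:
{"name": "arm_command", "arguments": {"targets": [0,0,0,0,-2.5,50,-1,0,0,0,0,-2.5,100,-1,0,0,0,0,-2.5,100,-1,0,0,0,0,-2.5,100,1,0,0,0,0,-2.5,100,1,0,0,0,0,-2.5,100,1,0,0,0,0,-2.5,100,1,0,0,0,0,-2.5,100,1,0,0,0,0,-2.5,100,1]}}

```text
time: 2.4
tool_pos: [0.5682, 0.2151, 0.0676]
ee_rot: [3.139, 0.613, 2.977]
wrist_force: [0.2, -0.5, 0.0]
width: 0.0494
finger_force: 0.0
```

Call:
{"name": "arm_command", "arguments": {"targets": [0,0,0,0,0,0,1,0,0,0,0,0,0,1,0,0,0,0,0,0,1,0,0,0,0,0,0,1]}}

```text
time: 2.8
tool_pos: [0.5685, 0.2162, 0.0672]
ee_rot: [3.137, 0.612, 2.977]
wrist_force: [-0.9, 5.1, 1.5]
width: 0.0407
finger_force: 30.0
```

Gripped. Next: turn clockwise (+z) 85°, then creep to the stop.

Call:
{"name": "arm_command", "arguments": {"targets": [0,0,8,0,0,0,1,0,0,16,0,0,0,1,0,0,24,0,0,0,1,0,0,32,0,0,0,1,0,0,40,0,0,0,1,0,0,48,0,0,0,1,0,0,56,0,0,0,1,0,0,64,0,0,0,1,0,0,72,0,0,0,1,0,0,80,0,0,0,1,0,0,85,0,0,0,1,0,0,85,0,0,0,1]}}

```text
time: 4.0
tool_pos: [0.5672, 0.2149, 0.0664]
ee_rot: [2.534, 0.048, 1.478]
wrist_force: [-6.9, 1.3, 4.5]
width: 0.0405
finger_force: 30.0
```

Run:
```python
from h import *
o=robot.get_obs();print(o['wrist_torque']@zin,o['joint_positions'].round(3))
```

```text
-0.04813738221094939 [ 0.462 -0.011  1.891 -0.482  0.807  0.797]
```

Call:
{"name": "arm_command", "arguments": {"targets": [0,0,4,0,0,0,1,0,0,8,0,0,0,1,0,0,12,0,0,0,1,0,0,16,0,0,0,1,0,0,16,0,0,0,1]}}

```text
time: 4.5
tool_pos: [0.5663, 0.2134, 0.0659]
ee_rot: [2.542, -0.106, 1.249]
wrist_force: [-10.1, -1.4, 7.0]
width: 0.0405
finger_force: 30.0
```

Run:
```python
from h import *
o=robot.get_obs();print(o['time'],o['wrist_torque']@zin,o['wrist_force'],o['joint_positions'].round(3))
Rc=R.from_euler('xyz',o['ee_rot']).as_matrix();print(np.degrees(R.from_matrix(Rdial(-90).T@Rc).as_rotvec()))
```

```text
4.5 -0.5055940535061032 [-10.11640922  -1.43003497   6.97316839] [ 0.462 -0.012  1.892 -0.484  0.81   1.074]
[ 2.77577314e-01 -6.89963921e-02  1.00983567e+02]
```

Call:
{"name": "arm_command", "arguments": {"targets": [0,0,-8,0,0,0,1,0,0,-16,0,0,0,1,0,0,-24,0,0,0,1,0,0,-32,0,0,0,1,0,0,-40,0,0,0,1,0,0,-48,0,0,0,1,0,0,-56,0,0,0,1,0,0,-64,0,0,0,1,0,0,-72,0,0,0,1,0,0,-80,0,0,0,1,0,0,-88,0,0,0,1,0,0,-96,0,0,0,1,0,0,-104,0,0,0,1,0,0,-112,0,0,0,1,0,0,-120,0,0,0,1,0,0,-120,0,0,0,1,0,0,-120,0,0,0,1]}}

```text
time: 6.2
tool_pos: [0.5699, 0.2171, 0.0681]
ee_rot: [-2.922, 0.579, -2.906]
wrist_force: [4.1, 6.1, -2.4]
width: 0.0402
finger_force: 30.0
```

Run:
```python
from h import *
o=robot.get_obs();print(o['time'],o['wrist_torque']@zin,o['wrist_force'])
Rc=R.from_euler('xyz',o['ee_rot']).as_matrix();print(np.degrees(R.from_matrix(Rdial(-90).T@Rc).as_rotvec()))
```

```text
6.2 -0.05600554470157198 [ 4.13643798  6.11244041 -2.36608204]
[ -0.3021174   -0.30134367 -18.91005992]
```

Call:
{"name": "arm_command", "arguments": {"targets": [0,0,0,0,0,0,-1,0,0,0,0,0,0,-1,0,0,0,0,0,0,-1,0,0,0,0,0,0,-1,0,0,0,0,0,0,-1,0,0,0,0,0,-50,-1,0,0,0,0,0,-100,-1,0,0,0,0,0,-110,-1,0,0,0,0,0,-110,-1]}}

```text
time: 7.1
tool_pos: [0.5064, 0.226, 0.1596]
ee_rot: [-2.921, 0.579, -2.907]
wrist_force: [0.2, 0.1, -0.1]
width: 0.0938
finger_force: 0.0
```

Run:
```python
from h import *
s=snap('wrist');save(s,'w2.png',(0,50,560,300),1.4)
W=cloud(s);q=(W-O)@RW*1000
p=q[(q[...,1]>-58)&(q[...,1]<58)&(q[...,0]>15)&(q[...,0]<75)&(q[...,2]>26)&(q[...,2]<36)];print('stop x',np.percentile(p[:,0],[2,10,50,90,98]),'y',np.percentile(p[:,1],[2,98]))
for a,b in((-75,-45),(45,75)):
    u=q[(q[...,1]>a-5)&(q[...,1]<b+5)&(q[...,0]>-25)&(q[...,0]<10)&(q[...,2]>47)&(q[...,2]<56)];print('up',u.min(0),u.max(0),np.median(u,0))
```

```text
stop x [39.47699844 40.06308679 42.57547252 49.86485553 51.56161428] y [-55.47573165  55.50491176]
up [-16.48797495 -76.02829914  47.03588252] [  0.3193526  -44.36304511  54.60315558] [-10.42468179 -58.57519703  52.65903007]
up [-17.17365063  44.94496338  47.21201297] [ 0.14545341 74.72867177 54.26922027] [-11.05244994  60.03801451  52.70378087]
```

View pics/w2.png

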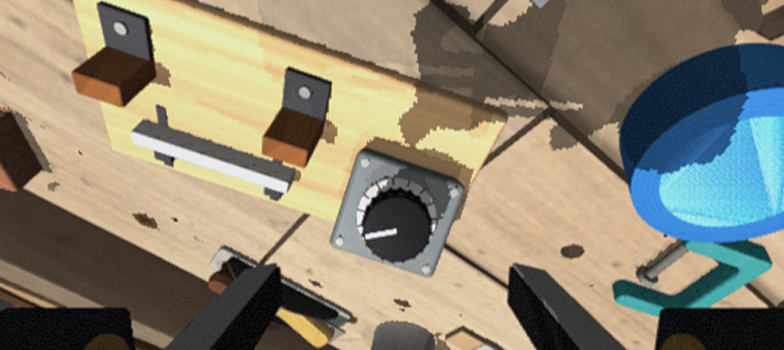

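The pointer line (365–395, 234) reads about 120° from downslope, and the foot stop measures 40 mm from the uprights. Both say five clicks. Board next.

```bash
cat >> h.py <<'E'
def Rp(yawdeg,t):
    c,s=np.cos(np.radians(t)),np.sin(np.radians(t))
    return R.from_euler('z',yawdeg,degrees=True).as_matrix()@np.array([[0,c,s],[1,0,0],[0,s,-c]])
E
python3 - <<'E'
from h import *
o=robot.get_obs();Rc=R.from_euler('xyz',o['ee_rot']).as_matrix();p=o['tool_pos']
print(o['joint_positions'])
print('up',1000*Rc.T@(np.array([-.05,-.08,.17])))
print(rel(Rp(-13.8,0),np.array([.447,-.3825,.25])))
E
```

```text
[ 0.55552437 -0.20523932  1.87214951 -0.45341154  1.03492862 -1.03718943]
up [ -36.09258649 -104.06977717 -160.20863485]
(array([ 25.42,  32.6 , 109.37]), array([ 115.9, -604.2,  -54.1]))
```

Call:
{"name": "arm_command", "arguments": {"targets": [0,0,0,-9,-26,-40,-1,0,0,0,-18,-52,-80,-1,0,0,0,-27,-78,-120,-1,0,0,0,-36,-104,-160,-1,25.4,32.6,109.4,77,-467,-124,-1,25.4,32.6,109.4,77,-467,-124,-1,25.4,32.6,109.4,77,-467,-124,-1,25.4,32.6,109.4,77,-467,-124,-1,25.4,32.6,109.4,77,-467,-124,-1,25.4,32.6,109.4,77,-467,-124,-1,25.4,32.6,109.4,77,-467,-124,-1,25.4,32.6,109.4,77,-467,-124,-1,25.4,32.6,109.4,77,-467,-124,-1,25.4,32.6,109.4,116,-604,-54,-1,25.4,32.6,109.4,116,-604,-54,-1,25.4,32.6,109.4,116,-604,-54,-1,25.4,32.6,109.4,116,-604,-54,-1,25.4,32.6,109.4,116,-604,-54,0,25.4,32.6,109.4,116,-604,-54,0,25.4,32.6,109.4,116,-604,-54,0,25.4,32.6,109.4,116,-604,-54,0,25.4,32.6,109.4,116,-604,-54,0,25.4,32.6,109.4,116,-604,-54,0]}}

```text
validation failed for argument at $.ta...
```

```bash
cat > b.py <<'E'
from h import *
o=robot.get_obs();print(o['time'],o['joint_positions'].round(2),o['tool_pos'],o['ee_rot'],o['width'])
s=snap('wrist');save(s,'w3.png')
W=cloud(s)
m=(np.abs(W[...,2]-.06)<.006)&(np.hypot(W[...,0]-.447,W[...,1]+.3825)<.1)
r=cv2.minAreaRect(W[m][:,:2].astype(np.float32));print(m.sum(),r,np.median(W[m][:,2]))
m&=(np.abs(W[...,2]-.06)<.003);P=W[m][:,:2];mu=P.mean(0);V=np.linalg.svd(P-mu)[2] if len(P)<3000 else np.linalg.eigh(np.cov((P-mu).T))[1].T[::-1]
print(mu,np.degrees(np.arctan2(V[0,1],V[0,0])))
t=(P-mu)@V.T;print(np.percentile(t,[.5,99.5],axis=0))
E
python3 b.py
```

```text
7.15 [ 0.56 -0.21  1.87 -0.45  1.03 -1.04] [0.50583065 0.2251684  0.1570252 ] [-2.91929539  0.57530883 -2.90701864] 0.09386268750452609
0 ((0.0, 0.0), (0.0, 0.0), 0.0) nan
[nan nan] 0.0
  return _methods._mean(a, axis=axis, dtype=dtype,
  ret = ret.dtype.type(ret / rcount)
b.py:7: RuntimeWarning: Mean of empty slice.
  m&=(np.abs(W[...,2]-.06)<.003);P=W[m][:,:2];mu=P.mean(0);V=np.linalg.svd(P-mu)[2] if len(P)<3000 else np.linalg.eigh(np.cov((P-mu).T))[1].T[::-1]
  ret = um.true_divide(
Traceback (most recent call last):
  File "b.py", line 9, in <module>
    t=(P-mu)@V.T;print(np.percentile(t,[.5,99.5],axis=0))
                       ~~~~~~~~~~~~~^^^^^^^^^^^^^^^^^^^^
IndexError: index -1 is out of bounds for axis 0 with size 0
```

Call:
{"name": "arm_command", "arguments": {"targets": [0,0,0,-9,-26,-40,-1,0,0,0,-18,-52,-80,-1,0,0,0,-27,-78,-120,-1,0,0,0,-36,-104,-160,-1,25,33,109,77,-467,-124,-1,25,33,109,77,-467,-124,-1,25,33,109,77,-467,-124,-1,25,33,109,77,-467,-124,-1,25,33,109,77,-467,-124,-1,25,33,109,77,-467,-124,-1,25,33,109,77,-467,-124,-1,25,33,109,77,-467,-124,-1]}}

```text
time: 8.4
tool_pos: [0.4224, -0.2385, 0.2995]
ee_rot: [3.067, 0.267, 2.103]
wrist_force: [0.4, 1.2, -0.4]
width: 0.0942
finger_force: 0.0
```

Run:
```python
from h import *
o=robot.get_obs();print(o['time'],o['tool_pos'],o['joint_positions'])
print(rel(Rp(-13.8,0),np.array([.447,-.3825,.25])))
```

```text
8.4 [ 0.42237171 -0.2385384   0.2995339 ] [-0.59817409 -0.26694409  1.53849336 -0.04528502  1.5967636  -1.14757991]
(array([ 9.92, 12.9 , 44.56]), array([-118.6,  -57.9,   79.7]))
```

Call:
{"name": "arm_command", "arguments": {"targets": [10,13,44.5,-118.5,-58,79.5,0,10,13,44.5,-118.5,-58,79.5,0,10,13,44.5,-118.5,-58,79.5,0,10,13,44.5,-118.5,-58,79.5,0,10,13,44.5,-118.5,-58,79.5,0,10,13,44.5,-118.5,-58,79.5,0,10,13,44.5,-118.5,-58,79.5,0,10,13,44.5,-118.5,-58,79.5,0]}}

```text
time: 9.2
tool_pos: [0.4496, -0.3789, 0.2519]
ee_rot: [3.14, 0.0, 1.342]
wrist_force: [0.2, -0.9, -0.5]
width: 0.0469
finger_force: 0.0
```

```bash
python3 b.py
```

```text
9.2 [-0.8   0.17  1.19  0.    1.78 -0.57] [ 0.44962302 -0.37892199  0.25193088] [3.14035407e+00 2.56792229e-04 1.34215997e+00] 0.04692187071521463
2256 ((0.44658103585243225, -0.38482803106307983), (0.15916404128074646, 0.018957769498229027), 76.4791030883789) 0.06077090166038468
[ 0.44723791 -0.38055966] -103.59546918091216
[[-0.07517468 -0.00915757]
 [ 0.08325014  0.00960446]]
```

View pics/w3.png

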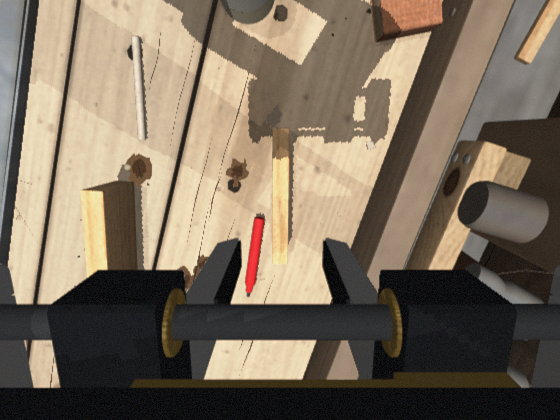

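The board is whole in view at (281,195), 159 x 19 mm. The red pencil at (256,255) clears the finger sweep.

Run:
```python
from h import *
print(rel(Rp(-13.5,0),np.array([.4467,-.3842,.024])))
```

```text
(array([0.13, 0.05, 0.41]), array([ -6. ,  -2.2, 228.8]))
```

Call:
{"name": "arm_command", "arguments": {"targets": [0,0,0.4,-6,-2,45,0,0,0,0.4,-6,-2,90,0,0,0,0.4,-6,-2,135,0,0,0,0.4,-6,-2,180,0,0,0,0.4,-6,-2,210,0,0,0,0.4,-6,-2,227,0,0,0,0.4,-6,-2,227,0,0,0,0.4,-6,-2,227,1,0,0,0.4,-6,-2,227,1,0,0,0.4,-6,-2,227,1,0,0,0.4,-6,-2,227,1,0,0,0.4,-6,-2,227,1,0,0,0.4,-6,-2,227,1,0,0,0.4,-6,-2,227,1]}}

```text
time: 10.65
tool_pos: [0.4482, -0.3852, 0.029]
ee_rot: [3.135, 0.003, 1.335]
wrist_force: [-0.9, 0.4, 5.5]
width: 0.0186
finger_force: 30.0
```

Run:
```python
from h import *
ps=[]
for i in range(4): robot.snapshot('wrist');o=robot.get_obs();ps.append(np.r_[o['tool_pos'],o['ee_rot'],o['wrist_force']])
print(np.mean(ps,0).round(4),np.std(ps,0).round(4)[:6])
```

```text
[ 4.4820e-01 -3.8520e-01  2.9000e-02  3.1355e+00  3.3000e-03  1.3347e+00
 -1.0174e+00  7.3480e-01  6.2857e+00] [0. 0. 0. 0. 0. 0.]
```

Call:
{"name": "arm_command", "arguments": {"targets": [0,0,0,0,0,-20,1,0,0,0,0,0,-60,1,0,0,0,0,0,-105,1,0,0,0,0,0,-150,1,0,0,0,0,0,-195,1,0,0,0,0,0,-240,1,0,0,0,0,0,-280,1,0,0,0,0,0,-300,1,0,0,0,0,0,-300,1]}}

```text
time: 11.75
tool_pos: [0.4474, -0.3845, 0.3314]
ee_rot: [3.131, 0.006, 1.335]
wrist_force: [0.6, -0.4, -0.9]
width: 0.0189
finger_force: 30.0
```

Run:
```python
from h import *
o=robot.get_obs();print(o['tool_pos'],o['ee_rot'])
# above-rest pose, tilt 30, TCP high
C=w([16,0,43]);Rt=Rp(-9.3,30);p=C+Rt[:,2]*.004-Rt[:,2]*.100+Rt[:,1]*.002
print(p,'high',rel(Rt,p+[0,0,.14]))
```

```text
[ 0.44741551 -0.38446563  0.33140202] [3.13061031 0.00587767 1.33476572]
[0.5116299  0.08159142 0.12713844] high (array([-29.37,   1.46,  -4.03]), array([468.5, -47.2,  61. ]))
```

Run:
```python
from h import *
s=robot.snapshot('wrist');s['T']=s['T_tool_cam'];P=cloud(s)*1000
m=(np.abs(P[...,1])<14)&(np.abs(P[...,0])<100)&(P[...,2]>-50)&(P[...,2]<10)
p=P[m];print(len(p))
for lo in range(-90,90,15):
    q=p[(p[:,0]>=lo)&(p[:,0]<lo+15)]
    if len(q)>5: print(lo,len(q),np.percentile(q,[5,50,95],axis=0).round(1).tolist())
h=p[(np.abs(p[:,2]-np.median(p[:,2]))<5)];print(h.min(0),h.max(0))
save(s,'w4.png')
```

```text
10441
-75 16 [[-60.6, -9.2, -31.1], [-60.4, 2.4, -30.8], [-60.1, 8.7, -30.4]]
-60 870 [[-59.1, -8.8, -32.4], [-52.2, -0.5, -31.5], [-45.7, 8.4, -30.6]]
-45 511 [[-44.6, -8.7, -32.5], [-40.8, 0.0, -31.6], [-36.9, 8.3, -30.6]]
-30 43 [[-15.9, -8.9, -32.3], [-15.4, 0.0, -31.2], [-15.0, 8.1, -30.5]]
-15 1164 [[-14.2, -9.4, -41.3], [-7.0, -0.5, -31.7], [-0.6, 8.9, -30.7]]
0 1850 [[1.1, -12.7, -47.0], [8.5, 0.0, -31.8], [13.9, 12.7, -15.4]]
15 1208 [[15.9, -8.6, -32.8], [22.6, 0.0, -31.7], [29.3, 8.3, -30.7]]
30 1298 [[30.8, -8.7, -32.8], [37.8, 0.0, -31.8], [44.3, 8.3, -30.7]]
45 1383 [[45.8, -8.6, -32.8], [52.5, 0.0, -31.8], [59.2, 8.2, -30.8]]
60 1516 [[60.5, -8.5, -33.0], [67.8, 0.0, -31.9], [74.2, 8.3, -30.8]]
75 582 [[75.4, -8.7, -32.9], [77.8, -0.2, -31.9], [80.3, 8.2, -30.7]]
[-60.82399015 -13.97600627 -36.76180428] [ 80.51563575  13.89442507 -26.7884363 ]
```

View pics/w4.png

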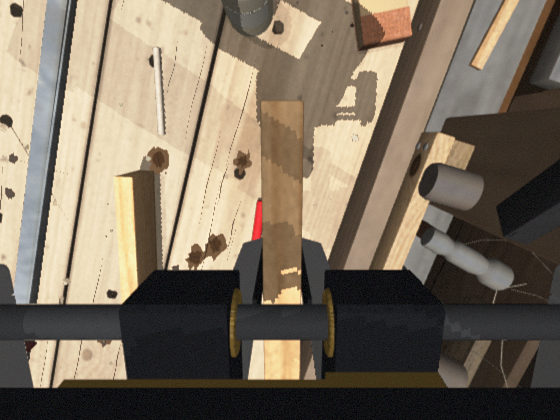

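Call:
{"name": "arm_command", "arguments": {"targets": [0,0,0,100,-10,0,1,0,0,0,100,-10,0,1,0,0,0,200,-20,0,1,0,0,0,200,-20,0,1,0,0,0,300,-30,0,1,0,0,0,300,-30,0,1,-29.4,1.5,-4,468,-47,20,1,-29.4,1.5,-4,468,-47,20,1,-29.4,1.5,-4,468,-47,20,1,-29.4,1.5,-4,468,-47,20,1,-29.4,1.5,-4,468,-47,60,1,-29.4,1.5,-4,468,-47,60,1,-29.4,1.5,-4,468,-47,60,1]}}

```text
time: 13.1
tool_pos: [0.5094, 0.0819, 0.2628]
ee_rot: [2.629, -0.003, 1.408]
wrist_force: [-0.2, -0.9, -0.5]
width: 0.0189
finger_force: 30.0
```

```bash
cat > pl.py <<'E'
from h import *
import sys
b,n=float(sys.argv[1])/1e3,float(sys.argv[2])/1e3
o=robot.get_obs();print(o['time'],o['tool_pos'],o['wrist_force'].round(1),o['joint_positions'].round(2),o['width'])
C=w([16,0,43]);Rt=Rp(-9.3,30);p=C+Rt[:,2]*.0018-Rt[:,0]*.0005-Rt[:,2]*b+Rt[:,1]*n
Rc=R.from_euler('xyz',o['ee_rot']).as_matrix()
print('lean',np.degrees(np.arccos(-Rc[2,2])),'centre now (rest mm)',(RW.T@(o['tool_pos']+Rc@[.0005,0,-.0018]-O)*1000).round(1))
print(rel(Rt,p))
E
python3 pl.py 60 2
```

```text
13.1 [0.50937538 0.0818933  0.26281124] [-0.2 -0.9 -0.5] [ 0.15 -0.36  1.74 -0.16  1.27  0.32] 0.018931233297676073
lean 29.34247801429641 centre now (rest mm) [-33.4   0.4 264.4]
(array([-0.66, -0.15, -0.12]), array([ -1. , -64.1, 157.2]))
```

Call:
{"name": "arm_command", "arguments": {"targets": [-0.6,0,0,-1,-16,40,1,-0.6,0,0,-1,-32,80,1,-0.6,0,0,-1,-48,120,1,-0.6,0,0,-1,-64,157,1,-0.6,0,0,-1,-64,157,1,-0.6,0,0,-1,-64,157,1]}}

```text
time: 13.7
tool_pos: [0.5344, 0.0778, 0.1006]
ee_rot: [2.611, -0.006, 1.407]
wrist_force: [0.5, -0.0, -0.5]
width: 0.0191
finger_force: 30.0
```

```bash
python3 pl.py 8 2
python3 - <<'E'
from h import *
s=snap('side');save(s,'s2.png',(230,100,390,230),5);import pickle;pickle.dump(s,open('s2.pkl','wb'))
E
```

```text
13.7 [0.5344164  0.07782215 0.10061387] [ 0.5 -0.  -0.5] [ 0.13 -0.24  1.98 -0.19  0.89  0.38] 0.019107337270735502
lean 30.422202463815577 centre now (rest mm) [ -8.1   0.5 102.2]
(array([ 0.42, -0.23, -0.26]), array([-0.7, -7.1, 55.2]))
```

View pics/s2.png

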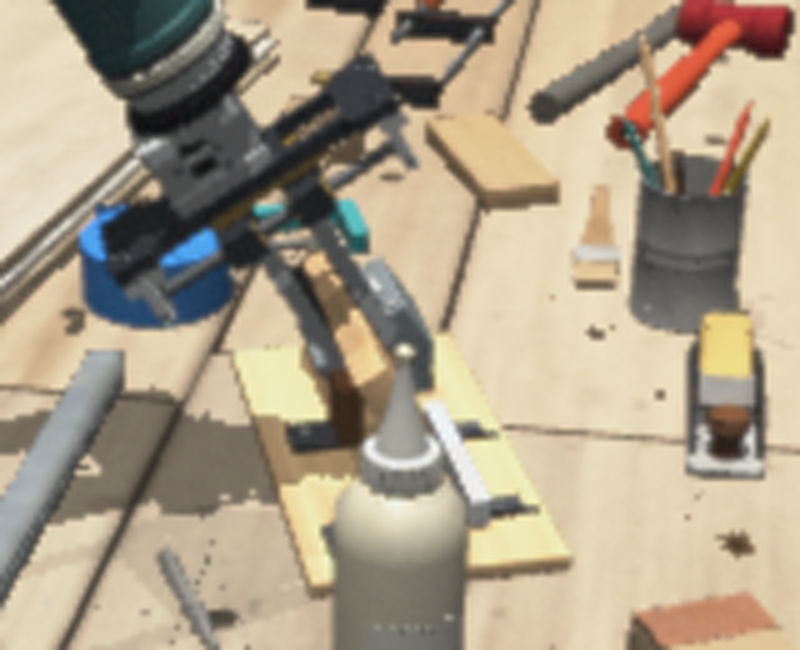

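```bash
python3 pl.py 8 2
python3 - <<'E'
from h import *
import pickle
s=pickle.load(open('s2.pkl','rb'));W=cloud(s);q=(W-O)@RW*1000
# board end face (-y end) seen by side cam: points near y=-80
m=(q[...,1]>-90)&(q[...,1]<-70)&(q[...,2]>60)&(np.abs(q[...,0])<60)
p=q[m];print(len(p),p.min(0),p.max(0),p.mean(0))
s=snap('wrist');W=cloud(s);q=(W-O)@RW*1000
for a,b in((-75,-45),(45,75)):
    u=q[(q[...,1]>a-5)&(q[...,1]<b+5)&(q[...,0]>-30)&(q[...,0]<15)&(q[...,2]>45)&(q[...,2]<60)]
    if len(u)>9: print('up',len(u),u.min(0),u.max(0),np.median(u,0))
E
python3 pl.py 8 2
```

```text
13.75 [0.53537899 0.07815385 0.10254452] [ 0.7  0.1 -1.3] [ 0.13 -0.24  1.98 -0.19  0.89  0.38] 0.018935728396264583
lean 30.616169541037923 centre now (rest mm) [ -7.2   0.9 104.1]
(array([ 0.61, -0.3 , -0.27]), array([-1.3, -9.1, 56.4]))
58 [-31.55925471 -83.47825195  83.37572862] [ 11.88362234 -70.31163765 131.90338914] [-20.12168918 -77.63564244 118.84674729]
up 1156 [-16.73766055  44.2859408   45.05891538] [-0.37027066 74.28546551 54.28627775] [-10.15194376  59.95207618  52.4290766 ]
13.8 [0.53560549 0.0784003  0.10333076] [ 0.  -0.5 -2.1] [ 0.13 -0.24  1.98 -0.19  0.89  0.38] 0.018826112850431634
lean 30.696686843441977 centre now (rest mm) [ -7.    1.2 104.9]
(array([ 0.69, -0.33, -0.27]), array([-1.6, -9.7, 57. ]))
```

Call:
{"name": "arm_command", "arguments": {"targets": [0,0,0,0,0,0,1,0,0,0,0,0,0,1,0,0,0,0,0,0,1,0,0,0,0,0,0,1,0,0,0,0,0,0,1]}}

```text
time: 14.3
tool_pos: [0.5323, 0.0786, 0.0984]
ee_rot: [2.613, -0.005, 1.408]
wrist_force: [-0.3, 0.2, -2.0]
width: 0.0191
finger_force: 30.0
```

```bash
python3 pl.py 8 2
```

```text
14.3 [0.53230906 0.07855795 0.09837865] [-0.3  0.2 -2. ] [ 0.13 -0.24  1.99 -0.19  0.89  0.38] 0.01912896070337165
lean 30.286259653542476 centre now (rest mm) [-10.3   0.8  99.9]
(array([ 0.28, -0.26, -0.17]), array([-1.1, -4. , 54.4]))
```

Call:
{"name": "arm_command", "arguments": {"targets": [0,0,0,0,0,0,1,0,0,0,0,0,0,1,0,0,0,0,0,0,1,0,0,0,0,0,0,1,0,0,0,0,0,0,1]}}

```text
time: 14.8
tool_pos: [0.5324, 0.0785, 0.0982]
ee_rot: [2.613, -0.005, 1.408]
wrist_force: [-0.6, 0.2, -1.5]
width: 0.0189
finger_force: 30.0
```

```bash
python3 pl.py 8 2
```

```text
14.8 [0.5323581  0.0784752  0.09816636] [-0.6  0.2 -1.5] [ 0.13 -0.24  1.99 -0.19  0.89  0.38] 0.018926324416950868
lean 30.270270940588137 centre now (rest mm) [-10.2   0.8  99.7]
(array([ 0.27, -0.25, -0.17]), array([-1. , -3.9, 54.2]))
```

Call:
{"name": "arm_command", "arguments": {"targets": [0.3,0,0,-1,-4,15,1,0.3,0,0,-1,-4,30,1,0.3,0,0,-1,-4,45,1,0.3,0,0,-1,-4,54,1,0.3,0,0,-1,-4,54,1,0.3,0,0,-1,-4,54,1,0.3,0,0,-1,-4,54,1,0.3,0,0,-1,-4,54,1]}}

```text
time: 15.6
tool_pos: [0.556, 0.074, 0.0505]
ee_rot: [2.617, -0.006, 1.408]
wrist_force: [0.1, 0.3, -0.6]
width: 0.0189
finger_force: 30.0
```

```bash
python3 pl.py 0 0
```

```text
15.6 [0.55598024 0.07404264 0.05046592] [ 0.1  0.3 -0.6] [ 0.11 -0.13  2.   -0.19  0.77  0.38] 0.01889779599831805
lean 30.05044416037472 centre now (rest mm) [13.8  0.2 52. ]
(array([ 0.05, -0.27, -0.17]), array([-0.3, -2.6,  8.9]))
```

Well aligned. Feed down in small steps along the tool axis, and keep the 2 mm off the edges.

Call:
{"name": "arm_command", "arguments": {"targets": [0,0,0,-0.3,-0.5,3,1,0,0,0,-0.3,-0.5,6,1,0,0,0,-0.3,-0.5,8,1,0,0,0,-0.3,-0.5,9,1,0,0,0,-0.3,-0.5,10,1,0,0,0,-0.3,-0.5,10,1,0,0,0,-0.3,-0.5,10,1]}}

```text
time: 16.3
tool_pos: [0.5593, 0.0732, 0.0417]
ee_rot: [2.62, -0.005, 1.408]
wrist_force: [-13.2, 2.2, 11.0]
width: 0.0187
finger_force: 30.0
```

```bash
python3 pl.py 0 0
```

```text
16.3 [0.55933522 0.0731503  0.04174338] [-13.2   2.2  11. ] [ 0.11 -0.11  2.   -0.19  0.75  0.38] 0.018667547663620013
lean 29.89814576513259 centre now (rest mm) [17.3 -0.1 43.3]
(array([-0.1 , -0.23, -0.14]), array([ 0.1, -1.3, -0.4]))
```

Call:
{"name": "arm_command", "arguments": {"targets": [0,0,0,0,-0.5,-0.5,1,0,0,0,0,-0.5,-0.5,0.55,0,0,0,0,-0.5,-0.5,0.45,0,0,0,0,-0.5,-0.5,0.3,0,0,0,0,-0.5,-0.5,0.2,0,0,0,0,-0.5,-0.5,0.2,0,0,0,0,-0.5,-0.5,0.2,0,0,0,0,-0.5,-0.5,0.2]}}

```text
time: 17.1
tool_pos: [0.5595, 0.073, 0.0408]
ee_rot: [2.619, -0.005, 1.408]
wrist_force: [0.2, -0.9, 0.1]
width: 0.0376
finger_force: 0.0
```

```bash
python3 pl.py 0 0
```

```text
17.1 [0.55950681 0.07297935 0.04076796] [ 0.2 -0.9  0.1] [ 0.11 -0.1   2.   -0.19  0.75  0.38] 0.037588010773139745
lean 29.9720163363242 centre now (rest mm) [17.5 -0.3 42.3]
(array([-0.03, -0.25, -0.17]), array([ 0.3, -0.9, -1.3]))
```

Free of forces. Withdraw along the axis, then check.

Call:
{"name": "arm_command", "arguments": {"targets": [0,0,0,0,0,-15,0.2,0,0,0,0,0,-40,0.2,0,0,0,0,0,-80,0.2,0,0,0,0,0,-120,0.2,0,0,0,0,0,-160,0.2,0,0,0,0,0,-160,0.2,0,0,0,0,0,-160,0.2]}}

```text
time: 17.8
tool_pos: [0.4808, 0.0855, 0.1808]
ee_rot: [2.616, -0.006, 1.409]
wrist_force: [0.1, -0.1, -0.1]
width: 0.0375
finger_force: 0.0
```

Run:
```python
from h import *
for n in('wrist','top'):
    s=snap(n);W=cloud(s);q=(W-O)@RW*1000
    m=(np.abs(q[...,1])<90)&(q[...,0]>-25)&(q[...,0]<60)&(q[...,2]>34)&(q[...,2]<90)&~((np.abs(np.abs(q[...,1])-60)<22)&(q[...,2]<56)&(q[...,0]<2))
    p=q[m];print(n,len(p),'y',np.percentile(p[:,1],[.5,99.5]),'x',np.percentile(p[:,0],[1,99]),'z',np.percentile(p[:,2],[1,99]))
    f=p[(p[:,0]>14)&(p[:,2]<70)]   # far face
    t=p[(p[:,2]>66)]
    for nm,g in(('far',f),('top',t)):
        if len(g)>20:
            a=np.polyfit(g[:,0],g[:,2],1);print(nm,len(g),a,'deg',np.degrees(np.arctan(a[0])))
    save(s,n+'9.png',None if n=='wrist' else (130,140,250,215),1 if n=='wrist' else 6)
```

```text
wrist 3237 y [-78.98699934  79.27024122] x [-6.54690345  9.7578107 ] z [63.61446915 74.16837988]
top 2669 [ 0.5355907 68.5590089] deg 28.173087780178154
top 771 y [-78.62169813  79.84033875] x [-5.51290525 49.061381  ] z [34.29543034 76.50376699]
far 336 [-1.03273304 75.19851051] deg -45.92255244742502
top 342 [ 0.10697382 69.82884784] deg 6.105928377720316
```

View pics/wrist9.png

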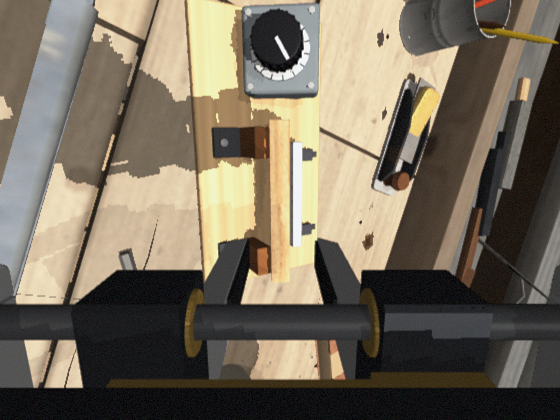

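The board leans in the rest (270–290, 120–282), against the stop bar and on both uprights. Its top corners are within 0.7 mm of nominal and it is centred. The dial pointer at (288,58) still reads five clicks.

```bash
python3 -c "
from bench import robot
print(robot.close_job())"
```

```text
the job is handed in; nothing more can be done
None
```

The job is handed in: the dial went to its clockwise stop and back five clicks, and the board leans centrally on both uprights, its top corners within about 1 mm of nominal and its foot at the stop; the arm is clear and nothing else was handled.

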